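# Return the missing block to a closed-up row

### The job

The wooden setting blocks in the rack stand in order of height, but the one in the middle is still out and the row has closed up over its place. Gently push the row apart until two blocks rest against the sprung plate at either end, without squeezing them hard, then slide the loose block down into its place so that all five stand upright on the rack's floor in order of height, and let go. Do not knock blocks over or force the loose one down onto its neighbours, and leave the pencil and the roll of tape where they are.

Things in the scene. Friction and masses are not known exactly. Their poses are not given: they have to be found in the camera images.
- block_82_mid (a point): Plain light-wood setting block, 50 (its x) x 30 (its y, thickness) x 82 mm tall, upright. Point at its centre, half-way up, z up. The loose one, about 0.12 kg, standing on the table in front of the rack. At home in the rack its centre is 47 mm above the table, between the 74 and 90 mm blocks, its x and y axes parallel to theirs.
- block_74_mid (a point): Plain light-wood setting block, 50 (its x) x 30 (its y, thickness) x 74 mm tall, upright. Point at its centre, half-way up, z up. Second in the row, next to the lowest. The row runs along the blocks' y axis, low end at +y, on the floor (6 mm above the table) of a fixed plywood rack. Thin steel rails along the row's front and back, tops 26 mm above the table, leave 2.5 mm play each side.
- block_90_mid (a point): Plain light-wood setting block, 50 (its x) x 30 (its y, thickness) x 90 mm tall, upright. Point at its centre, half-way up, z up. Third in the row, 1 to 3 mm from the 74 mm one on its -y side. A block can be gripped on its front and back faces (across 50 mm) above the rails and dragged along the row, pushing the outer block before it.
- block_66: Plain block, 50 x 30 x 66 mm, the lowest, at the row's +y end, 0.3 to 2 mm from the 74 mm one. Origin at the centre of its underside, y along the row. Beyond it is free room, then an end plate of the rack (52 mm high, cheek behind it 66 mm). Each end plate gives 6 mm on springs (1.2 N per mm), springs back when let go, and is rigid after 6 mm.
- block_98: Plain block, 50 x 30 x 98 mm, the tallest, at the row's -y end, 0.3 to 2 mm from the 90 mm one. Origin at the centre of its underside. Free room, then the other end plate beyond it. The plates are 154 mm apart, 4 mm more than five blocks, but their places are not reported: the free room at either end is anything from 1 to 30 mm. Feel for them.
- pencil: Bystander: flat carpenter's pencil, 168 x 12 x 10 mm, lying on the table in front of the rack, its length roughly left to right. Origin at the centre of its underside, x along its length.
- tape_roll: Bystander: roll of masking tape lying flat, 96 mm across, 24 mm high, to the right of the loose block. Origin at the centre of its underside.
Mind the look-alikes: they are no part of the job. Leave any orange or pink look-alike of the part that bears block_74_mid alone.

How it is judged:
By the outcome, as a careful person would: the job done as asked, in the order asked, and still so for the second after the job is handed in, with the robot touching nothing.
It also fails if it takes over 70 s, if anything falls off the work surface, if the arm or the gripper's body presses on something with over 40 N, if the wrist force passes 120 N, or if a joint passes its speed limit or range.

### The arm

A 6-joint arm with a two-finger parallel gripper is mounted at the origin on a cart in front of the work surface, level with it; the furniture and walls round the work are solid. World frame = base frame: x ahead of the robot, y to its left, z up, the work surface at z = 0. Lengths are in mm, angles in rad, forces in N, time in s.
With the tool pointing down it reaches from about 350 to 875 mm from the base axis. Payload 4.2 kg.
Tool frame: the origin (TCP) lies at the very end of the fingers, on their centre line; the grasp point (between the pads) lies arm.hold_point_z behind it (arm.hold_point_z is the distance from the TCP to the grasp point, in mm); y points along the fingers, x is the direction in which the jaws open and shut, and the axes are right-handed (so a half turn about y gives the same grasp; the last joint's range is limited). The gripper opens to 85 mm and grips with 20 to 120 N. Pads are 22 mm wide; open, the fingers measure 114 mm over their backs; the gripper's body (76 mm by 85 mm) begins 54 mm behind the grasp point. The pads swing forward as they close: fully open they stand 13 mm farther back than shut.
Start: joints at [-1.066, 0.385, 0.008, 0, -1.194, -0.259], TCP at [152.1, -606.189, 231.312] pointing down, gripper open.
Joint ranges: [-3.14, 3.14], [-1.21, 2.06], [-1.07, 1.41], [-3.16, 2.05], [-2.99, -0.16], [-3.1, 3.1]. Speed limits (rad/s): [2.79, 2.79, 3.14, 3.14, 3.14, 3.14].

### API

Orientations are given as a unit quaternion [x, y, z, w].
In Python, from bench import arm gives the robot as it stands.
- The arm moves only by the shell command python3 -m creep 'ROWS'. ROWS is JSON, a list of rows, each a list of 3 entries, a list of its own where there are three numbers: the shift along the world's x, y, z in mm, then the turn, a rotation vector about the world's x, y, z in rad, then the gripper command: -1 is shut, 1 is fully open, values between are in proportion. In form: [[[dx, dy, dz], [wx, wy, wz], jaw], ...]. A call has 1 to 12 rows; each row is the pose to reach, as a shift and turn from the pose commanded when the call began; what a row does not reach only later rows make up. A row lasts 1/12 s, in which the tool goes at most 41.7 mm and 7.16 degrees, less where a joint would pass 70% of its speed; a pose out of reach is approached as far as the arm can. A call with a gripper value outside its range is refused whole. The fingers move at their own pace and stop on an object; the grip force is fixed at half the most. Time passes only in rows, so rows that repeat a pose let the fingers close. It gives the time, the measured TCP pose, the force and the opening at its end, in the units of the state.
- arm.read_state(): the state, without advancing time (a new reading comes with each control period).
- arm.get_image(name): name is "scene" or "top" or "wrist"; returns (picture, depth): 400x640x3 uint8, red, green, blue; 400x640 float32, mm along the optical axis (not along the pixel's ray), 0 where there is no reading.
- arm.camera_params(name): a dict with "camera_matrix" (3x3 intrinsics, pixels), "extrinsics" (4x4, takes a point from world to camera coordinates); the wrist camera has in their place "T_tool_cam" (4x4, takes a point from camera to tool coordinates, whose origin is the TCP and whose axes are the tool frame's). Camera axes: x right, y down, z forward; pixel columns grow to the right and rows downward; lengths in mm; the calibration is good to about 2 mm. A picture is of the moment at which its call begins: read the wrist's pose just before it. camera_params takes no time and is no camera call.
- arm.job_done(): hands the job in, once; it reports no verdict.
The state is a dict: "clock": time; "joints": joint angles; "joint_vel": joint speeds; "joint_efforts": joint torques, N m; "position": TCP position; "ee_rot": TCP orientation; "contact_force": force on the tool from outside, world axes, zero at the start; "wrist_torque": the same for the moment, N m; "gripper_width": finger opening in mm.
Only numpy, scipy, OpenCV 4.12 (cv2) and the standard library are available. Lean on these libraries where they do the work, as an engineer would, in place of code of your own. Each camera call takes 0.05 s, during which the arm holds its last target.

## Working session

There is one attempt and no reset: what is moved stays moved. The work goes in short steps, Python scripts to look and compute and a shell command to move; the robot and the scene stay as the last step left them, time stands still between calls to the robot, and variables do not carry over. Pictures are saved under pics/ and viewed, and the job is handed in when it is done.

```bash
ls; mkdir -p pics; python3 - <<'E'
from bench import arm
import cv2,numpy as np
print(arm.read_state(), arm.hold_point_z)
for n in ["scene","top"]:
    im,d=arm.get_image(n); cv2.imwrite(f"pics/{n}0.png",im[:,:,::-1]); np.savez(f"{n}0.npz",im=im,d=d)
    p=arm.camera_params(n); print(n,np.round(p["camera_matrix"],2).tolist(),np.round(p["extrinsics"],4).tolist())
print(arm.camera_params("wrist"))
E
```

```text
pics
{'clock': 0.0, 'joints': array([-1.06641313e+00,  3.85565057e-01,  6.59068178e-03, -5.18695175e-04,
       -1.19402722e+00, -2.58588562e-01]), 'joint_vel': array([-0.00059609,  0.00022223, -0.00118521, -0.00040408, -0.00122057,
       -0.00057826]), 'joint_efforts': array([-2.58975870e-04, -3.92289162e+01,  1.88401669e+01,  4.18628186e+00,
       -4.50529173e-03,  8.18956039e-06]), 'position': array([ 151.94141633, -605.62097631,  230.19980105]), 'ee_rot': array([ 0.43433784,  0.55794409, -0.55701777, -0.43563774]), 'contact_force': array([-0.27768454,  0.74691178, -0.17284463]), 'wrist_torque': array([ 0.06126222, -0.05742818,  0.03524156]), 'gripper_width': 85.56994581437579} 18.700000000000003
scene [[388.31, 0.0, 327.61], [0.0, 388.31, 195.02], [0.0, 0.0, 1.0]] [[-0.8769, -0.4805, 0.0146, 478.8186], [-0.3756, 0.6659, -0.6446, 245.7634], [0.3, -0.5707, -0.7644, 790.0032], [0.0, 0.0, 0.0, 1.0]]
top [[499.18, 0.0, 329.0], [0.0, 499.18, 198.11], [0.0, 0.0, 1.0]] [[0.0966, -0.9953, 0.0058, -63.603], [-0.9746, -0.0958, -0.2022, 520.0031], [0.2018, 0.0139, -0.9793, 1270.9444], [0.0, 0.0, 0.0, 1.0]]
{'camera_matrix': array([[275.80784345,   0.        , 318.25725683],
       [  0.        , 275.80784345, 197.2490218 ],
       [  0.        ,   0.        ,   1.        ]]), 'T_tool_cam': array([[ 9.99999412e-01,  1.03963164e-03,  3.09019146e-04,
         3.85882024e-01],
       [-2.50884346e-05, -2.62669733e-01,  9.64885802e-01,
        -1.44820231e+02],
       [ 1.08429579e-03, -9.64885242e-01, -2.62669553e-01,
         6.60681719e+01],
       [ 0.00000000e+00,  0.00000000e+00,  0.00000000e+00,
         1.00000000e+00]])}
```

View pics/scene0.png

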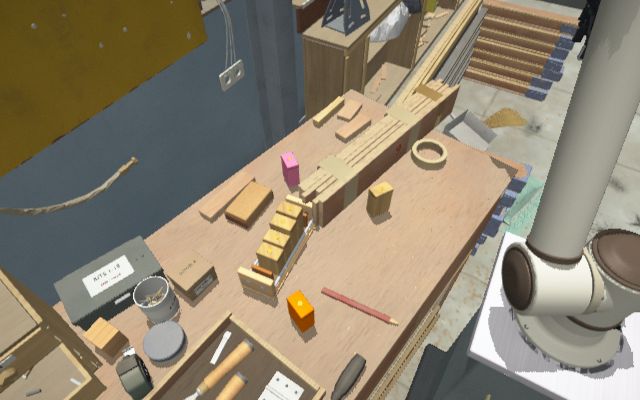

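View pics/top0.png

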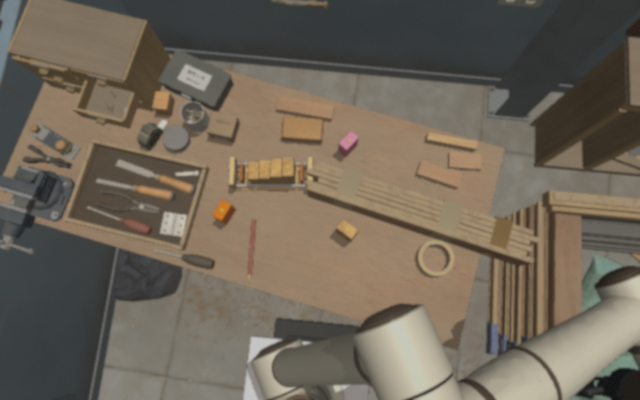

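```bash
cat > h.py <<'E'
import numpy as np,cv2
from bench import arm
def ray(n,u,v):
    p=arm.camera_params(n);K=p["camera_matrix"];E=p["extrinsics"];R=E[:3,:3];t=E[:3,3]
    return -R.T@t, R.T@np.linalg.inv(K)@np.array([u,v,1.])
def onz(n,u,v,z):
    o,d=ray(n,u,v);s=(z-o[2])/d[2];return o+s*d
def cloud(n,d):
    p=arm.camera_params(n);K=p["camera_matrix"];E=p["extrinsics"]
    v,u=np.mgrid[:400,:640]; pc=np.stack([(u-K[0,2])*d/K[0,0],(v-K[1,2])*d/K[1,1],d],-1)
    return (pc-E[:3,3])@E[:3,:3]
E
python3 - <<'E'
import cv2,numpy as np
a=np.load("top0.npz")["im"][:,:,::-1]; b=np.load("scene0.npz")["im"][:,:,::-1]
c1=cv2.resize(a[140:260,210:370],None,fx=5,fy=5,interpolation=cv2.INTER_CUBIC)
c2=cv2.resize(b[170:310,230:410],None,fx=4.2,fy=4.2,interpolation=cv2.INTER_CUBIC)
cv2.imwrite("pics/c1.png",c1);cv2.imwrite("pics/c2.png",c2)
from h import *
P=cloud("top",np.load("top0.npz")["d"]); 
for u,v in [(346,229),(255,168),(266,168),(277,168),(289,168),(223,212),(348,142),(232,172),(310,172),(436,258),(252,248),(300,220)]: print(u,v,P[v,u].round(1))
E
```

```text
346 229 [441.6 -64.3  82.5]
255 168 [581.8 189.7  71.6]
266 168 [584.  160.4  74. ]
277 168 [580.9 128.6  97. ]
289 168 [583.4  97.4  99.2]
223 212 [456.6 257.7  70.3]
348 142 [676.7 -48.8  74.4]
232 172 [565.1 248.8  71.2]
310 172 [579.5  42.5  93.8]
436 258 [ 398.9 -315.7   -1.9]
252 248 [376.5 180.5   8.6]
300 220 [466.5  61.2  -2.5]
```

View pics/c1.png

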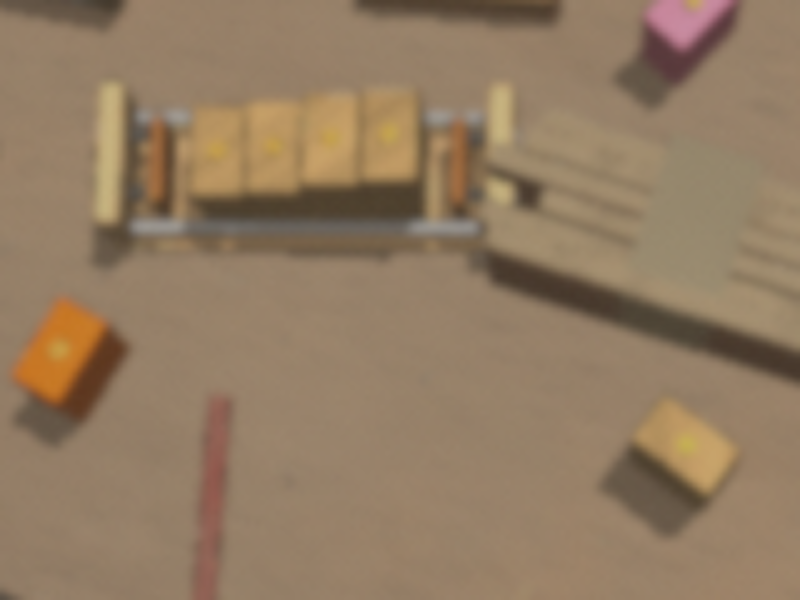

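View pics/c2.png

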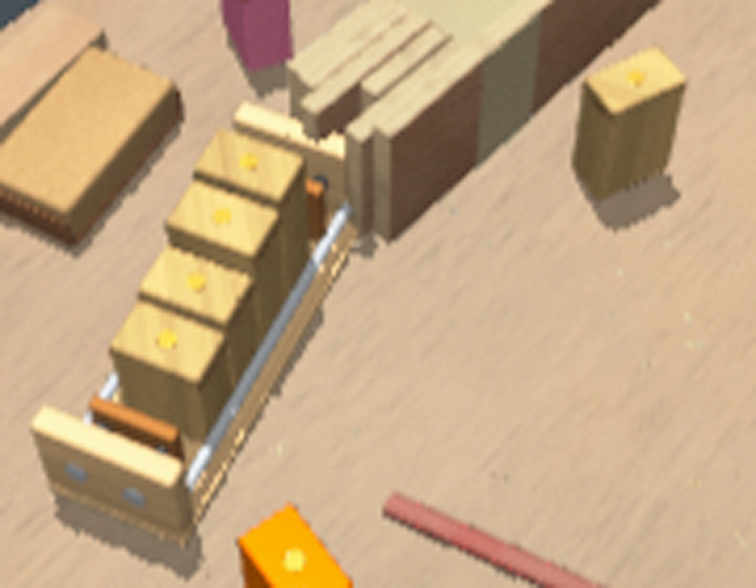

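```bash
python3 - <<'E'
from h import *
from scipy.spatial.transform import Rotation as Rn
from scipy.ndimage import label,center_of_mass
print(Rn.from_quat(arm.read_state()["ee_rot"]).as_matrix().round(3))
for n in ["top","scene"]:
    im=np.load(n+"0.npz")["im"]; P=cloud(n,np.load(n+"0.npz")["d"])
    hsv=cv2.cvtColor(im,cv2.COLOR_RGB2HSV)
    m=(hsv[...,1]>(140 if n=="top" else 150))&(hsv[...,0]>18)&(hsv[...,0]<32)&(hsv[...,2]>150)
    l,k=label(m,np.ones((3,3)))
    for i in range(1,k+1):
        a=(l==i).sum()
        if 4<=a<150:
            v,u=center_of_mass(l==i); p=P[int(round(v)),int(round(u))]
            if 300<p[0]<750 and -350<p[1]<350 and 40<p[2]<130: print(n,a,round(u,1),round(v,1),p.round(1))
    # tops by height : loose block
    m=(P[...,2]>72)&(abs(P[...,0]-442)<45)&(abs(P[...,1]+64)<45)
    q=P[m]; print("loose top",m.sum(),np.median(q,0).round(1), cv2.minAreaRect(q[:,:2].astype(np.float32)))
    m=(P[...,2]>60)&(abs(P[...,0]-582)<50)&(P[...,1]>75)&(P[...,1]<215)
    q=P[m]; print("row",cv2.minAreaRect(q[:,:2].astype(np.float32)))
    for h in (72,80,96,104):
        mm=abs(q[:,2]-h)<3; print(h,mm.sum(),np.median(q[mm],0).round(1) if mm.any() else 0,q[mm].min(0).round(1),q[mm].max(0).round(1))
E
```

```text
[[-0.243 -0.001 -0.97 ]
 [ 0.97   0.002 -0.243]
 [ 0.002 -1.     0.   ]]
top 6 287.2 166.2 [588.7 103.4  97.5]
top 6 275.5 167.0 [583.4 131.5  96.6]
top 8 264.1 168.9 [578.9 164.2  81.6]
top 7 253.0 169.7 [575.9 194.3  71.4]
top 4 221.5 209.5 [460.5 259.5  76.9]
top 4 346.5 228.5 [444.2 -64.1  82.1]
loose top 237 [441.3 -64.8  82.3] ((441.8675537109375, -64.93199920654297), (49.930320739746094, 30.59333038330078), 58.14347457885742)
row ((580.1991577148438, 149.13414001464844), (52.833824157714844, 123.27351379394531), 5.913351535797119)
72 184 [571.3 192.   72.3] [550.3  86.6  69. ] [602.1 210.4  74.9]
80 181 [575.3 164.3  80.5] [548.5  86.3  77.1] [602.1 202.9  83. ]
96 185 [582.4 131.4  96. ] [556.1  89.2  93. ] [607.3 150.   99. ]
104 168 [582.4 103.3 104.1] [559.   86.8 101.1] [609.9 143.5 106.9]
scene 7 381.0 188.0 [442.2 -64.6  82. ]
scene 10 288.8 208.0 [585.2 103.  103.7]
scene 10 282.5 221.0 [583.1 134.5  95.8]
scene 11 276.5 236.6 [577.2 164.8  79.7]
scene 10 269.5 250.2 [575.4 194.6  72. ]
loose top 258 [441.2 -59.3  80.9] ((441.46856689453125, -63.14499282836914), (50.995849609375, 31.24443817138672), 58.00778579711914)
row ((580.0178833007812, 150.50360107421875), (51.05979919433594, 124.86781311035156), 5.491535186767578)
72 368 [571.6 194.1  71.3] [550.6  90.2  69. ] [601.6 213.2  74.8]
80 339 [576.6 164.8  79.4] [553.1  90.4  77. ] [603.9 183.3  83. ]
96 314 [580.  134.   95.4] [555.9  86.7  93. ] [607.6 152.8  99. ]
104 250 [585.1 105.7 103.3] [559.9  88.8 101. ] [610.3 121.5 105.8]
```

```bash
python3 -m creep '[[[430,755,-25],[0,0,1.426],1],[[430,755,-25],[0,0,1.426],1],[[430,755,-25],[0,0,1.426],1],[[430,755,-25],[0,0,1.426],1],[[430,755,-25],[0,0,1.426],1],[[430,755,-25],[0,0,1.426],1],[[430,755,-25],[0,0,1.426],1],[[430,755,-25],[0,0,1.426],1],[[430,755,-25],[0,0,1.426],1],[[430,755,-25],[0,0,1.426],1],[[430,755,-25],[0,0,1.426],1],[[430,755,-25],[0,0,1.426],1]]'; python3 - <<'E'
from h import *
P=cloud("top",np.load("top0.npz")["d"])
m=(P[...,0]>250)&(P[...,0]<720)&(P[...,1]>-250)&(P[...,1]<60)&(P[...,2]>20)&(P[...,2]<200)
q=P[m]
for y in range(-120,60,15):
    s=q[abs(q[:,1]-y)<5]; s=s[(s[:,0]>480)]
    if len(s): print(y, s[:,0].min().round(), s[:,0].max().round(), s[:,2].max().round())
E
```

```text
clock: 1.1
position: [399.7, -169.9, 216.9]
ee_rot: [-0.037, 0.706, -0.706, 0.038]
contact_force: [1.1, -1.2, -0.5]
gripper_width: 85.5
-120 492.0 579.0 103.0
-105 496.0 582.0 103.0
-90 499.0 589.0 105.0
-75 502.0 693.0 105.0
-60 505.0 703.0 106.0
-45 508.0 704.0 106.0
-30 511.0 685.0 105.0
-15 516.0 603.0 102.0
0 520.0 607.0 101.0
15 523.0 610.0 102.0
30 526.0 720.0 103.0
45 530.0 719.0 103.0
```

```bash
python3 -m creep '[[[180,315,-5],[0,0,0],1],[[180,315,-5],[0,0,0],1],[[180,315,-5],[0,0,0],1],[[180,315,-5],[0,0,0],1],[[180,315,-5],[0,0,0],1],[[180,315,-5],[0,0,0],1],[[180,315,-5],[0,0,0],1],[[180,315,-5],[0,0,0],1],[[180,315,-5],[0,0,0],1],[[180,315,-5],[0,0,0],1],[[180,315,-5],[0,0,0],1],[[180,315,-5],[0,0,0],1]]'; cat >> h.py <<'E'
from scipy.spatial.transform import Rotation as Rn
def wrist(name):
    s=arm.read_state(); im,d=arm.get_image("wrist")
    p=arm.camera_params("wrist"); T=np.eye(4); T[:3,:3]=Rn.from_quat(s["ee_rot"]).as_matrix(); T[:3,3]=s["position"]
    T=T@p["T_tool_cam"]; K=p["camera_matrix"]
    cv2.imwrite(f"pics/{name}.png",im[:,:,::-1]); np.savez(name+".npz",im=im,d=d,T=T,K=K)
    return s,im,d,T,K
def wcloud(d,T,K):
    v,u=np.mgrid[:400,:640]; pc=np.stack([(u-K[0,2])*d/K[0,0],(v-K[1,2])*d/K[1,1],d],-1)
    return pc@T[:3,:3].T+T[:3,3]
def wz(T,K,u,v,z):
    d=T[:3,:3]@np.linalg.inv(K)@np.array([u,v,1.]); o=T[:3,3]; return o+(z-o[2])/d[2]*d
E
python3 - <<'E'
from h import *
s,im,d,T,K=wrist("w1")
print(s["position"].round(1),s["contact_force"].round(2),Rn.from_quat(s["ee_rot"]).as_matrix().round(3))
P=wcloud(d,T,K)
m=(P[...,2]>66)&(abs(P[...,0]-582)<45)&(P[...,1]>75)&(P[...,1]<215); q=P[m]
for h in (72,80,96,104):
    s=q[abs(q[:,2]-h)<2.5]; 
    if len(s)>10: print(h,len(s),cv2.minAreaRect(s[:,:2].astype(np.float32)),s[:,2].mean())
E
```

```text
clock: 2.1
position: [578.8, 142.8, 211.2]
ee_rot: [0.036, -0.706, 0.706, -0.035]
contact_force: [0.8, -0.2, -1.0]
gripper_width: 85.7
[578.8 142.8 211.2] [ 0.81 -0.2  -1.01] [[-0.995 -0.002  0.101]
 [-0.101 -0.001 -0.995]
 [ 0.002 -1.     0.001]]
72 640 ((576.8123168945312, 196.85299682617188), (49.1524543762207, 26.741294860839844), 5.643002510070801) 73.83108136854678
80 691 ((584.0131225585938, 135.34234619140625), (49.134422302246094, 91.28759765625), 7.054250240325928) 81.81739781212517
96 997 ((584.3807983398438, 119.76226806640625), (50.074466705322266, 60.69129180908203), 5.827584266662598) 97.75918469986887
104 1200 ((586.1854248046875, 104.1423110961914), (50.176719665527344, 29.922719955444336), 5.760393142700195) 105.66280219094935
```

View pics/w1.png

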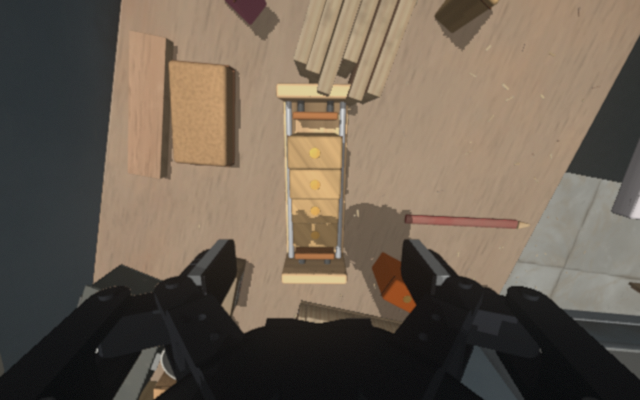

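```bash
python3 - <<'E'
from h import *
z=np.load("w1.npz"); im,d,T,K=[z[k] for k in ("im","d","T","K")]
c=cv2.resize(im[75:295,250:380,::-1],None,fx=4.5,fy=2.7*1,interpolation=cv2.INTER_CUBIC)
c=cv2.resize(im[75:295,265:365,::-1],None,fx=2.7,fy=2.7,interpolation=cv2.INTER_CUBIC); cv2.imwrite("pics/w1c.png",c)
P=wcloud(d,T,K); a=0.101; e=np.array([np.cos(a),np.sin(a)]); r=np.array([-np.sin(a),np.cos(a)])
U=P[...,:2]@e; V=P[...,:2]@r
# profile along centre column
cc=595.
for v in range(82,285,1):
    s=abs(U[v,290:345]-np.median(U[v,312:318]))<12
    print(v,V[v,315].round(1),P[v,315,2].round(1),end=' | ')
    if v%5==0: print()
hsv=cv2.cvtColor(im,cv2.COLOR_RGB2HSV)
m=((hsv[...,1]>150)&(hsv[...,0]>18)&(hsv[...,0]<32)).astype(np.uint8); m[:, :300]=0; m[:,330:]=0
n,l,st,ce=cv2.connectedComponentsWithStats(m)
print()
for i in range(1,n):
    if st[i,4]>8:
        for h in (72,80,96,104): 
            p=wz(T,K,*ce[i],h); print(ce[i].round(1),st[i,4],h,(p[:2]@e).round(1),(p[:2]@r).round(1))
E
```

```text
82 -24.7 32.8 | 83 -24.7 24.3 | 84 -18.1 68.5 | 85 -17.4 66.8 | 
86 -16.3 69.0 | 87 -15.5 67.8 | 88 -14.6 67.8 | 89 -13.7 67.7 | 90 -12.8 67.4 | 
91 -11.9 67.4 | 92 -10.8 69.1 | 93 -9.9 68.6 | 94 -9.0 68.5 | 95 -8.2 67.5 | 
96 -7.2 68.0 | 97 -6.3 67.3 | 98 -5.4 66.7 | 99 -4.9 61.2 | 100 -4.9 48.9 | 
101 -4.9 35.3 | 102 -4.9 19.5 | 103 -4.6 7.6 | 104 -3.4 8.5 | 105 -2.3 8.4 | 
106 -1.1 8.9 | 107 0.0 8.1 | 108 1.1 8.0 | 109 2.3 8.4 | 110 3.4 7.8 | 
111 4.7 9.6 | 112 7.4 53.8 | 113 8.4 55.7 | 114 9.4 55.5 | 115 10.4 56.7 | 
116 11.4 55.6 | 117 12.4 55.0 | 118 13.4 56.5 | 119 14.4 54.9 | 120 15.1 17.0 | 
121 16.2 7.3 | 122 17.4 7.2 | 123 18.6 9.1 | 124 19.7 6.5 | 125 20.9 8.7 | 
126 22.1 8.3 | 127 23.3 7.7 | 128 24.5 8.0 | 129 25.7 8.0 | 130 26.9 7.8 | 
131 28.0 8.6 | 132 29.3 7.5 | 133 29.5 33.9 | 134 29.5 62.9 | 135 29.4 88.0 | 
136 29.6 104.0 | 137 30.4 106.5 | 138 18.0 356.1 | 139 32.1 107.1 | 140 33.0 106.5 | 
141 33.9 106.1 | 142 34.7 106.6 | 143 35.5 107.1 | 144 36.4 107.5 | 145 37.4 106.2 | 
146 38.2 106.7 | 147 39.1 106.4 | 148 39.9 106.9 | 149 40.8 106.8 | 150 41.7 106.9 | 
151
[... 1566 characters left out ...]
 148.4 73.6 | 245 149.4 74.0 | 
246 150.2 74.8 | 247 169.6 36.6 | 248 169.4 39.9 | 249 169.5 42.5 | 250 169.0 46.4 | 
251 168.7 49.5 | 252 168.6 52.5 | 253 168.7 54.9 | 254 169.4 56.2 | 255 171.0 55.6 | 
256 172.1 56.0 | 257 173.4 56.0 | 258 174.5 56.5 | 259 176.3 55.6 | 260 188.5 35.1 | 
261 189.8 35.3 | 262 189.3 38.9 | 263 189.3 41.5 | 264 189.1 44.4 | 265 189.1 46.9 | 
266 189.0 49.6 | 267 189.0 51.9 | 268 189.7 53.2 | 269 189.1 56.6 | 270 189.7 57.8 | 
271 189.4 60.6 | 272 189.7 62.5 | 273 188.7 66.4 | 274 189.4 67.5 | 275 190.8 67.3 | 
276 191.4 68.5 | 277 193.0 68.1 | 278 194.6 67.7 | 279 195.4 68.5 | 280 196.5 68.9 | 
281 198.2 68.2 | 282 199.0 69.1 | 283 201.7 66.9 | 284 244.6 1.9 |
```

View pics/w1c.png

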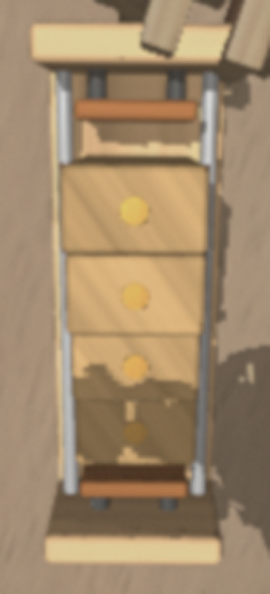

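```bash
python3 -m creep '[[[1,24,0],[0,0,0],1],[[1,24,-35],[0,0,0],0.6],[[1,24,-70],[0,0,0],0.6],[[1,24,-90],[0,0,0],0.6],[[1,24,-90],[0,0,0],0.6],[[1,24,-90],[0,0,0],0.6]]'; python3 - <<'E'
from h import *
s,im,d,T,K=wrist("w2"); a=.101;e=np.array([np.cos(a),np.sin(a)]); r=np.array([-np.sin(a),np.cos(a)])
p=s["position"]; print(p.round(1),s["contact_force"].round(2),"UV",(p[:2]@e).round(1),(p[:2]@r).round(1))
E
```

```text
clock: 2.65
position: [580.1, 165.8, 121.9]
ee_rot: [0.036, -0.706, 0.707, -0.035]
contact_force: [0.4, 0.8, 1.0]
gripper_width: 68.5
[580.1 165.8 121.9] [0.41 0.81 0.95] UV 593.8 106.4
```

View pics/w2.png

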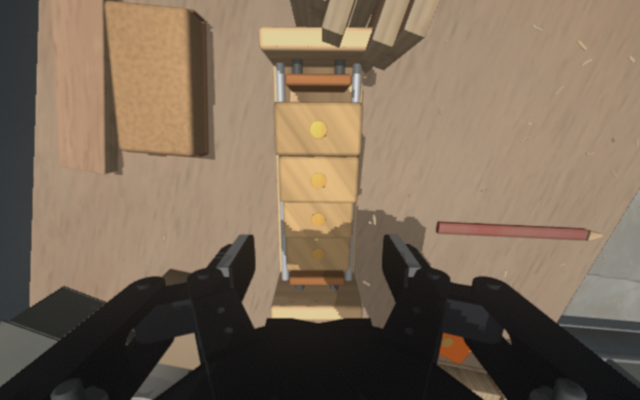

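```bash
python3 - <<'E'
from h import *
z=np.load("w2.npz"); im,d,T,K=[z[k] for k in ("im","d","T","K")]
a=.101;e=np.array([np.cos(a),np.sin(a)]); r=np.array([-np.sin(a),np.cos(a)])
for v,h in [(128.5,104),(180,96),(219,80),(254,72)]:
    p=wz(T,K,318,v,h); print(h,(p[:2]@e).round(1),(p[:2]@r).round(1))
E
```

```text
104 594.1 44.0
96 594.1 75.7
80 594.1 107.4
72 594.1 139.0
```

```bash
python3 -m creep '[[[0,1,-30],[0,0,0],0.6],[[0,1,-60],[0,0,0],0.6],[[0,1,-76],[0,0,0],0.6],[[0,1,-76],[0,0,0],0.6]]';  python3 -m creep '[[[0,0,0],[0,0,0],0.1],[[0,0,0],[0,0,0],-0.1],[[0,0,0],[0,0,0],-0.4],[[0,0,0],[0,0,0],-0.4],[[0,0,0],[0,0,0],-0.4]]'
```

```text
clock: 3.03
position: [579.4, 167.2, 44.6]
ee_rot: [0.036, -0.706, 0.707, -0.034]
contact_force: [-0.2, -0.3, -0.4]
gripper_width: 68.3
clock: 3.45
position: [582.3, 169.0, 48.8]
ee_rot: [-0.034, 0.707, -0.706, 0.038]
contact_force: [-0.7, 0.8, 6.2]
gripper_width: 49.0
```

```bash
python3 -m creep '[[[0,0,0],[0,0,0],-0.4],[[0,0,0],[0,0,0],-0.4]]'; python3 - <<'E'
from h import *
s=arm.read_state(); print(s["position"].round(1),s["contact_force"].round(2),s["wrist_torque"].round(2),Rn.from_quat(s["ee_rot"]).as_matrix().round(3))
wrist("w3")
im,d=arm.get_image("scene"); cv2.imwrite("pics/s3.png",im[:,:,::-1])
cv2.imwrite("pics/s3c.png",cv2.resize(im[170:310,230:410,::-1],None,fx=4.2,fy=4.2,interpolation=cv2.INTER_CUBIC))
E
```

```text
clock: 3.62
position: [582.3, 169.0, 48.8]
ee_rot: [-0.034, 0.707, -0.706, 0.038]
contact_force: [-0.5, -0.2, 7.3]
gripper_width: 49.1
[582.3 169.   48.8] [-0.46 -0.25  7.26] [ 0.04  0.27 -0.04] [[-0.995  0.005  0.102]
 [-0.102  0.002 -0.995]
 [-0.005 -1.    -0.001]]
```

View pics/w3.png

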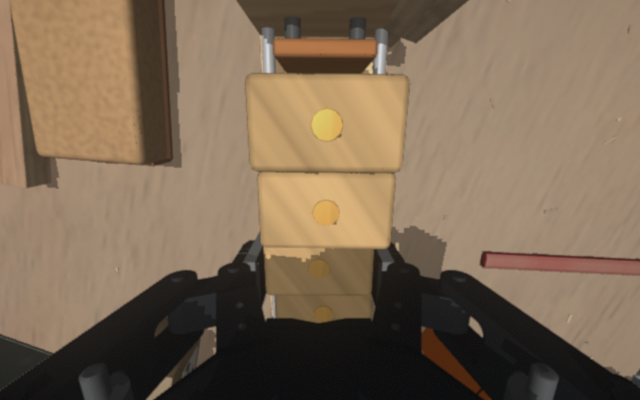

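View pics/s3c.png

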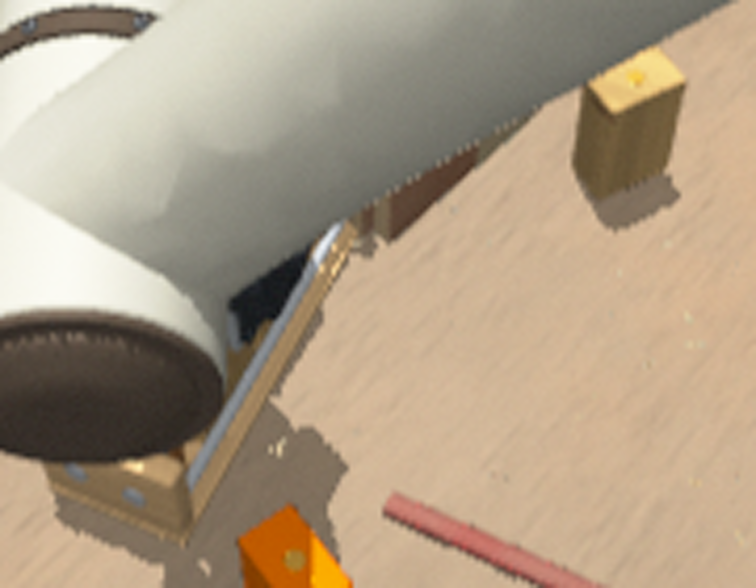

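```bash
python3 -m creep '[[[0,0,2],[0,0,0],-0.4],[[0,0,3],[0,0,0],-0.4],[[0,0,3],[0,0,0],-0.4]]'
```

```text
clock: 3.97
position: [580.3, 168.1, 49.2]
ee_rot: [-0.036, 0.706, -0.706, 0.036]
contact_force: [-0.8, -0.2, -1.0]
gripper_width: 49.4
```

```bash
python3 -m creep '[[[-0.3,2.5,-0.3],[0,0,0],-0.4],[[-0.5,5,-0.5],[0,0,0],-0.4],[[-0.8,7.5,-0.5],[0,0,0],-0.4],[[-1,10,-0.5],[0,0,0],-0.4],[[-1.2,12,-0.5],[0,0,0],-0.4],[[-1.2,12,-0.5],[0,0,0],-0.4],[[-1.2,12,-0.5],[0,0,0],-0.4]]'; for i in 1 2; do python3 -m creep '[[[0,0,0],[0,0,0],-0.4]]'; done
```

```text
clock: 4.55
position: [579.4, 180.4, 48.8]
ee_rot: [-0.036, 0.706, -0.706, 0.036]
contact_force: [-1.1, -3.9, 5.2]
gripper_width: 49.0
clock: 4.63
position: [579.4, 180.4, 48.8]
ee_rot: [-0.036, 0.706, -0.706, 0.036]
contact_force: [-0.4, -2.6, 4.8]
gripper_width: 49.2
clock: 4.72
position: [579.4, 180.4, 48.8]
ee_rot: [-0.036, 0.706, -0.706, 0.036]
contact_force: [-0.2, -2.8, 5.0]
gripper_width: 49.4
```

```bash
python3 -m creep '[[[0,0,0.4],[0,0,0],-0.4],[[0,0,0.4],[0,0,0],-0.4]]'; python3 -m creep '[[[-0.1,1,0],[0,0,0],-0.4],[[-0.1,1,0],[0,0,0],-0.4]]';python3 -m creep '[[[-0.1,1,0],[0,0,0],-0.4],[[-0.1,1,0],[0,0,0],-0.4]]';python3 -m creep '[[[-0.1,1,0],[0,0,0],-0.4],[[-0.1,1,0],[0,0,0],-0.4]]'; python3 - <<'E'
from h import *
wrist("w4")
E
```

```text
clock: 4.88
position: [579.4, 180.5, 48.8]
ee_rot: [-0.036, 0.706, -0.706, 0.036]
contact_force: [0.3, -1.4, 2.8]
gripper_width: 49.3
clock: 5.05
position: [579.3, 181.3, 48.8]
ee_rot: [-0.036, 0.706, -0.706, 0.036]
contact_force: [-0.8, -2.5, 2.9]
gripper_width: 49.4
clock: 5.22
position: [579.1, 182.2, 48.8]
ee_rot: [0.036, -0.706, 0.706, -0.036]
contact_force: [-0.6, -3.4, 3.9]
gripper_width: 49.2
clock: 5.38
position: [578.9, 183.2, 48.8]
ee_rot: [0.036, -0.706, 0.706, -0.036]
contact_force: [-0.4, -1.5, 3.2]
gripper_width: 49.4
```

View pics/w4.png

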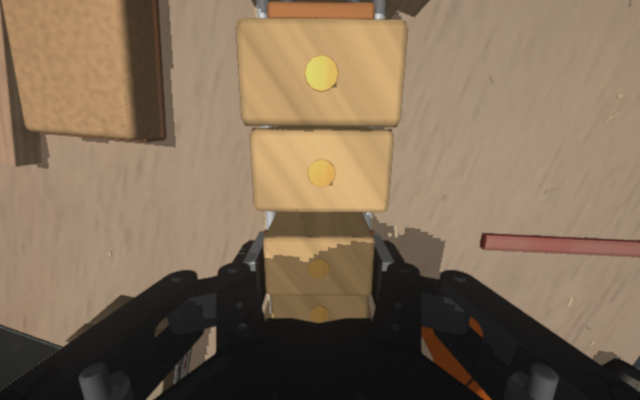

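```bash
python3 -m creep '[[[0,0,0.3],[0,0,0],-0.4],[[-0.1,1,0.3],[0,0,0],-0.4]]'; for i in 1 2; do python3 -m creep '[[[0,0,0],[0,0,0],-0.4]]'|grep -E "pos|for"; done; python3 -m creep '[[[-0.1,1,0],[0,0,0],-0.4],[[-0.1,1,0],[0,0,0],-0.4]]';for i in 1 2; do python3 -m creep '[[[0,0,0],[0,0,0],-0.4]]'|grep -E "pos|for"; done;python3 -m creep '[[[-0.1,1,0],[0,0,0],-0.4],[[-0.1,1,0],[0,0,0],-0.4]]';for i in 1 2; do python3 -m creep '[[[0,0,0],[0,0,0],-0.4]]'|grep -E "pos|for"; done
```

```text
clock: 5.6
position: [578.7, 184.1, 48.8]
ee_rot: [-0.036, 0.706, -0.706, 0.035]
contact_force: [-0.2, -1.9, 2.0]
gripper_width: 49.4
position: [578.7, 184.3, 48.8]
contact_force: [0.4, -2.3, 1.1]
position: [578.7, 184.3, 48.8]
contact_force: [0.2, -1.4, 1.4]
clock: 5.93
position: [578.5, 185.3, 48.9]
ee_rot: [-0.036, 0.706, -0.706, 0.036]
contact_force: [0.3, -2.0, 0.7]
gripper_width: 49.0
position: [578.5, 185.3, 48.9]
contact_force: [-0.2, -0.5, 0.6]
position: [578.5, 185.3, 48.9]
contact_force: [-0.4, -1.3, 0.7]
clock: 6.27
position: [578.4, 186.2, 48.9]
ee_rot: [0.036, -0.706, 0.706, -0.036]
contact_force: [-0.1, -1.9, -1.1]
gripper_width: 49.2
position: [578.4, 186.2, 48.9]
contact_force: [-0.5, -0.9, -0.3]
position: [578.4, 186.1, 48.9]
contact_force: [0.3, -1.4, -1.0]
```

```bash
for i in 1 ; do python3 -m creep '[[[-0.1,1,0],[0,0,0],-0.4],[[-0.1,1,0],[0,0,0],-0.4]]';for i in 1 2; do python3 -m creep '[[[0,0,0],[0,0,0],-0.4]]'|grep -E "pos|for"; done;python3 -m creep '[[[-0.1,1,0],[0,0,0],-0.4],[[-0.1,1,0],[0,0,0],-0.4]]';for i in 1 2; do python3 -m creep '[[[0,0,0],[0,0,0],-0.4]]'|grep -E "pos|for"; done; done
python3 - <<'E'
from h import *
wrist("w5")
for n in ["top"]:
    im,d=arm.get_image(n); cv2.imwrite("pics/t5c.png",cv2.resize(im[140:240,200:340,::-1],None,fx=5,fy=5,interpolation=cv2.INTER_CUBIC))
E
```

```text
clock: 6.6
position: [578.3, 187.0, 48.9]
ee_rot: [0.036, -0.706, 0.706, -0.035]
contact_force: [0.8, -2.0, -1.2]
gripper_width: 49.4
position: [578.3, 187.0, 48.9]
contact_force: [0.8, -1.3, -0.7]
position: [578.3, 186.9, 48.9]
contact_force: [0.7, -1.6, -1.3]
clock: 6.93
position: [578.2, 187.8, 48.9]
ee_rot: [0.036, -0.706, 0.706, -0.035]
contact_force: [-0.7, -2.9, -1.6]
gripper_width: 49.1
position: [578.2, 187.8, 49.0]
contact_force: [0.5, -3.0, -2.3]
position: [578.2, 187.8, 48.9]
contact_force: [0.5, -2.8, -1.5]
```

View pics/w5.png

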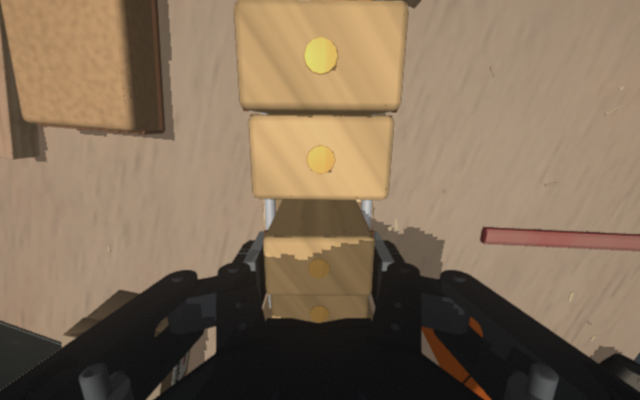

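View pics/t5c.png

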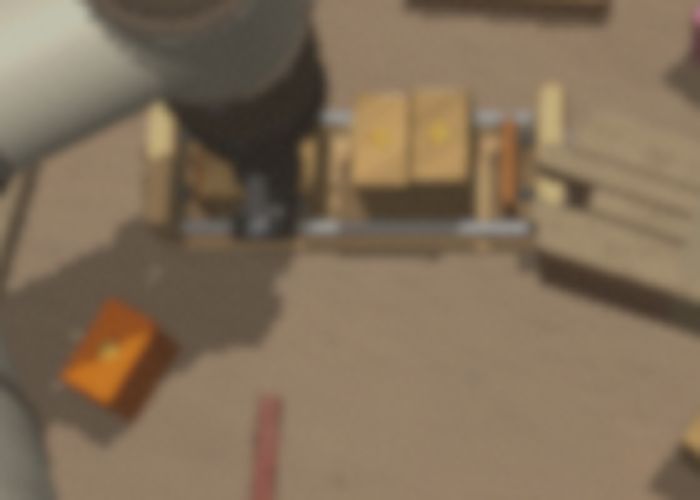

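```bash
python3 -m creep '[[[0.1,-1,-0.2],[0,0,0],-0.4],[[0.1,-1,-0.2],[0,0,0],-0.1],[[0.1,-1,-0.2],[0,0,0],0.2],[[0.1,-1,-0.2],[0,0,0],0.6],[[0.1,-1,-0.2],[0,0,0],0.6],[[0.1,-1,20],[0,0,0],0.6],[[0.1,-1,60],[0,0,0],0.6],[[0.1,-21,80],[0,0,0],0.6],[[5,-52,80],[0,0,0],0.6],[[5,-52,80],[0,0,0],0.6],[[5,-52,80],[0,0,0],0.6]]'
python3 - <<'E'
from h import *
s,im,d,T,K=wrist("w6"); a=.101;e=np.array([np.cos(a),np.sin(a)]); r=np.array([-np.sin(a),np.cos(a)])
p=s["position"]; print(p.round(1),s["contact_force"].round(2),"UV",(p[:2]@e).round(1),(p[:2]@r).round(1))
P=wcloud(d,T,K); U=P[...,:2]@e; V=P[...,:2]@r
for lo,hi in [(66,78),(78,90),(93,100.5),(101,110)]:
    m=(P[...,2]>lo)&(P[...,2]<hi)&(U>565)&(U<622)&(V>12)&(V<172)
    if m.sum()>20: print(lo,m.sum(),np.percentile(U[m],[1,50,99]).round(1),np.percentile(V[m],[1,50,99]).round(1),np.median(P[...,2][m]).round(1))
c=slice(312,320)
col=[(v,V[v,316].round(1),P[v,316,2].round(1)) for v in range(60,310,2)]
print(col)
E
```

```text
clock: 8.12
position: [583.9, 135.4, 129.9]
ee_rot: [-0.034, 0.707, -0.706, 0.036]
contact_force: [-0.2, -0.1, 0.1]
gripper_width: 68.5
[583.9 135.4 129.9] [-0.24 -0.05  0.07] UV 594.6 75.8
66 1983 [569.5 593.4 617.9] [ 29.2 151.5 168.6] 74.2
78 2342 [569.7 594.3 618.1] [ 29.2 121.7 138.3] 82.2
93 2928 [569.2 593.6 617.7] [29.3 74.  88.9] 98.2
101 3695 [569.5 593.6 617.9] [29.4 43.3 58.4] 106.2
[(60, np.float64(-26.2), np.float64(92.4)), (62, np.float64(-25.6), np.float64(90.0)), (64, np.float64(-25.5), np.float64(84.4)), (66, np.float64(-25.6), np.float64(77.6)), (68, np.float64(-25.8), np.float64(69.6)), (70, np.float64(-25.7), np.float64(62.3)), (72, np.float64(-25.8), np.float64(54.1)), (74, np.float64(-25.7), np.float64(45.7)), (76, np.float64(-25.7), np.float64(36.4)), (78, np.float64(9.9), np.float64(274.7)), (80, np.float64(-18.5), np.float64(66.8)), (82, np.float64(-17.1), np.float64(67.6)), (84, np.float64(-16.0), np.float64(66.4)), (86, np.float64(-14.5), np.float64(67.8)), (88, np.float64(-13.2), np.float64(67.5)), (90, np.float64(-11.8), np.float64(68.3)), (92, np.float6
[... 4007 characters left out ...]
78, np.float64(127.9), np.float64(82.6)), (280, np.float64(130.2), np.float64(81.8)), (282, np.float64(132.3), np.float64(81.3)), (284, np.float64(133.5), np.float64(82.2)), (286, np.float64(9.9), np.float64(274.7)), (288, np.float64(136.4), np.float64(83.2)), (290, np.float64(144.3), np.float64(74.2)), (292, np.float64(146.2), np.float64(74.2)), (294, np.float64(147.1), np.float64(75.7)), (296, np.float64(149.8), np.float64(74.5)), (298, np.float64(151.5), np.float64(74.8)), (300, np.float64(153.3), np.float64(75.0)), (302, np.float64(154.9), np.float64(75.4)), (304, np.float64(157.5), np.float64(74.6)), (306, np.float64(159.2), np.float64(74.8)), (308, np.float64(161.7), np.float64(74.2))]
```

View pics/w6.png

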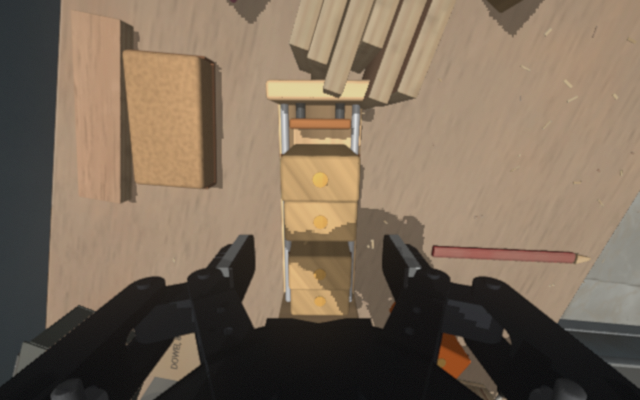

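```bash
python3 -m creep '[[[-1,-1.5,-30],[0,0,0],0.6],[[-1,-1.5,-60],[0,0,0],0.6],[[-1,-1.5,-78],[0,0,0],0.6],[[-1,-1.5,-78],[0,0,0],0.6],[[-1,-1.5,-78],[0,0,0],0.1],[[-1,-1.5,-77],[0,0,0],-0.1],[[-1,-1.5,-76],[0,0,0],-0.4],[[-1,-1.5,-75],[0,0,0],-0.4],[[-1,-1.5,-75],[0,0,0],-0.4],[[-1,-1.5,-75],[0,0,0],-0.4]]'; python3 -m creep '[[[0,0,0],[0,0,0],-0.4]]'|grep -E "pos|for"
```

```text
clock: 9.0
position: [582.7, 134.8, 54.9]
ee_rot: [-0.035, 0.706, -0.706, 0.036]
contact_force: [-0.5, 0.1, -1.0]
gripper_width: 49.3
position: [582.5, 134.6, 54.5]
contact_force: [0.3, 0.3, -2.7]
```

```bash
python3 -m creep '[[[0,0,-0.3],[0,0,0],-0.4],[[0.3,-2.5,-0.3],[0,0,0],-0.4],[[0.5,-5,-0.3],[0,0,0],-0.4],[[0.8,-7.5,-0.3],[0,0,0],-0.4],[[1,-10,-0.3],[0,0,0],-0.4],[[1.2,-12,-0.3],[0,0,0],-0.4],[[1.4,-14,-0.3],[0,0,0],-0.4],[[1.4,-14,-0.3],[0,0,0],-0.4]]'; for i in 1 2; do python3 -m creep '[[[0,0,0],[0,0,0],-0.4]]'|grep -E "pos|for"; done;  python3 -m creep '[[[0.1,-1,0],[0,0,0],-0.4],[[0.1,-1,0],[0,0,0],-0.4]]';for i in 1 2; do python3 -m creep '[[[0,0,0],[0,0,0],-0.4]]'|grep -E "pos|for"; done; python3 -m creep '[[[0.1,-1,0],[0,0,0],-0.4],[[0.1,-1,0],[0,0,0],-0.4]]';for i in 1 2; do python3 -m creep '[[[0,0,0],[0,0,0],-0.4]]'|grep -E "pos|for"; done
```

```text
clock: 9.75
position: [583.9, 120.1, 53.8]
ee_rot: [0.036, -0.706, 0.706, -0.035]
contact_force: [-0.2, 0.7, -2.0]
gripper_width: 49.2
position: [583.6, 120.1, 53.7]
contact_force: [0.6, 0.2, -1.3]
position: [583.6, 120.2, 53.6]
contact_force: [0.1, -0.1, -1.7]
clock: 10.08
position: [583.7, 119.6, 53.7]
ee_rot: [-0.036, 0.706, -0.706, 0.035]
contact_force: [0.1, 1.0, -1.9]
gripper_width: 49.4
position: [583.8, 119.6, 53.7]
contact_force: [-0.7, 0.3, -2.1]
position: [583.8, 119.6, 53.7]
contact_force: [-0.1, 0.3, -2.2]
clock: 10.42
position: [584.0, 118.8, 53.8]
ee_rot: [-0.036, 0.706, -0.706, 0.036]
contact_force: [-0.9, 1.3, -1.2]
gripper_width: 49.0
position: [583.9, 118.7, 53.7]
contact_force: [-0.9, 2.3, -1.8]
position: [583.9, 118.7, 53.8]
contact_force: [-1.3, 1.7, -2.5]
```

```bash
python3 -m creep '[[[0,0,-0.4],[0,0,0],-0.4],[[0,0,-0.4],[0,0,0],-0.4]]'|grep -E "pos|for"; python3 -m creep '[[[0.1,-1,0],[0,0,0],-0.4],[[0.1,-1,0],[0,0,0],-0.4]]'|grep -E "pos|for";for i in 1 2; do python3 -m creep '[[[0,0,0],[0,0,0],-0.4]]'|grep -E "pos|for"; done; python3 - <<'E'
from h import *
im,d=arm.get_image("top"); cv2.imwrite("pics/t7c.png",cv2.resize(im[140:240,200:340,::-1],None,fx=5,fy=5,interpolation=cv2.INTER_CUBIC))
wrist("w7")
E
```

```text
position: [584.1, 118.8, 53.6]
contact_force: [-1.3, 3.1, -0.8]
position: [584.3, 117.9, 53.6]
contact_force: [-1.5, 4.8, -1.3]
position: [584.3, 117.9, 53.6]
contact_force: [-1.7, 3.9, -0.4]
position: [584.3, 117.9, 53.6]
contact_force: [-1.4, 3.9, 0.8]
```

View pics/w7.png

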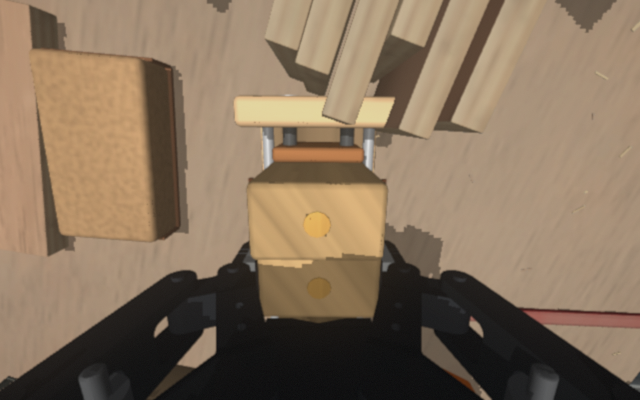

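View pics/t7c.png

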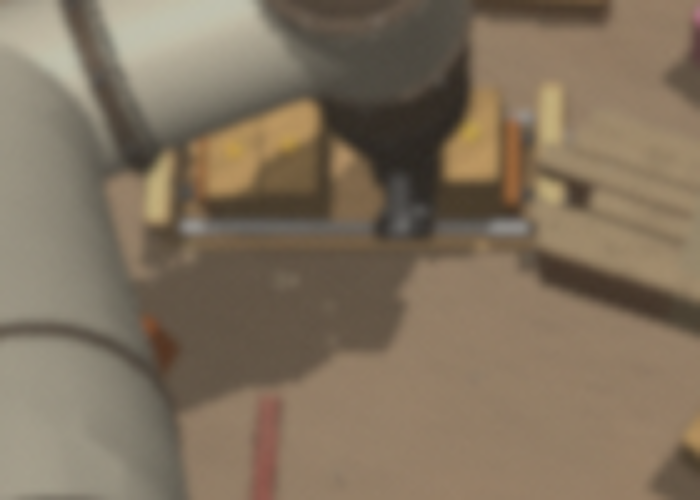

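```bash
python3 -m creep '[[[-0.1,1,0],[0,0,0],-0.4],[[-0.1,1.5,0],[0,0,0],-0.1],[[-0.1,1.5,0],[0,0,0],0.2],[[-0.1,1.5,0],[0,0,0],0.6],[[-0.1,1.5,0],[0,0,0],0.6],[[-0.1,1.5,20],[0,0,0],0.6],[[-0.1,1.5,60],[0,0,0],0.6],[[-1,10,90],[0,0,0],0.6],[[-1,10,90],[0,0,0],0.6],[[-1,10,90],[0,0,0],0.6]]'
python3 - <<'E'
from h import *
s,im,d,T,K=wrist("w8"); a=.101;e=np.array([np.cos(a),np.sin(a)]); r=np.array([-np.sin(a),np.cos(a)])
p=s["position"]; print(p.round(1),"UV",(p[:2]@e).round(1),(p[:2]@r).round(1))
P=wcloud(d,T,K); U=P[...,:2]@e; V=P[...,:2]@r
for c in (305,318,331): print([(v,V[v,c].round(1),P[v,c,2].round(1)) for v in range(110,320,4)])
E
```

```text
clock: 12.02
position: [584.4, 128.3, 146.0]
ee_rot: [-0.034, 0.707, -0.705, 0.038]
contact_force: [-0.3, 0.8, -0.4]
gripper_width: 68.4
[584.4 128.3 146. ] UV 594.3 68.7
[(110, np.float64(-6.1), np.float64(69.0)), (114, np.float64(-3.8), np.float64(43.0)), (118, np.float64(-0.5), np.float64(43.7)), (122, np.float64(2.8), np.float64(42.1)), (126, np.float64(6.0), np.float64(53.2)), (130, np.float64(9.2), np.float64(56.1)), (134, np.float64(12.4), np.float64(55.2)), (138, np.float64(13.6), np.float64(94.1)), (142, np.float64(15.5), np.float64(106.1)), (146, np.float64(18.1), np.float64(106.2)), (150, np.float64(20.6), np.float64(106.8)), (154, np.float64(23.2), np.float64(107.2)), (158, np.float64(26.0), np.float64(105.6)), (162, np.float64(28.7), np.float64(105.7)), (166, np.float64(31.4), np.float64(105.9)), (170, np.float64(34.2), np.float64(105.4)), (174, np.float64(36.7), np.float64(106.5)), (178, np.float64(39.8), np.float64(104.9)), (182, np.float64(42.7), np.float64(104.6)), (186, np.float64(46.9), np.float64(98.6)), (190, np.float64(49.7), np.float64(99.0)), (194, np.float64(
[... 5300 characters left out ...]
8, np.float64(111.8), np.float64(82.9)), (262, np.float64(116.2), np.float64(81.6)), (266, np.float64(119.3), np.float64(82.7)), (270, np.float64(123.4), np.float64(82.1)), (274, np.float64(126.9), np.float64(82.5)), (278, np.float64(131.2), np.float64(81.8)), (282, np.float64(135.0), np.float64(81.9)), (286, np.float64(138.8), np.float64(82.0)), (290, np.float64(147.6), np.float64(74.8)), (294, np.float64(152.0), np.float64(74.4)), (298, np.float64(156.0), np.float64(74.5)), (302, np.float64(160.1), np.float64(74.7)), (306, np.float64(164.8), np.float64(74.0)), (310, np.float64(188.7), np.float64(48.3)), (314, np.float64(188.7), np.float64(54.5)), (318, np.float64(189.2), np.float64(59.7))]
```

View pics/w8.png

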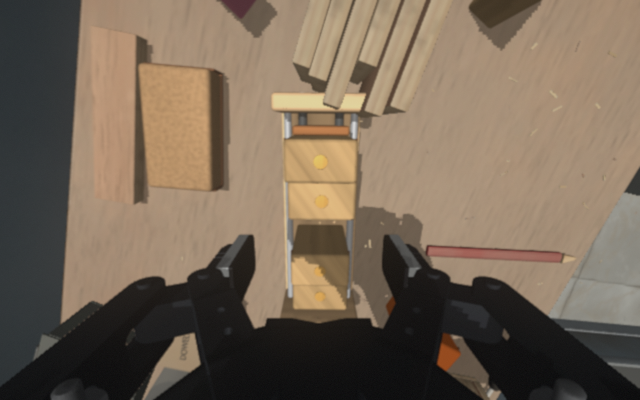

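```bash
python3 -m creep '[[[-20,-20,20],[0,0,0.12],0.6],[[-142,-192,40],[0,0,0.913],0.6],[[-142,-192,40],[0,0,0.913],0.6],[[-142,-192,40],[0,0,0.913],0.6],[[-142,-192,40],[0,0,0.913],0.6],[[-142,-192,40],[0,0,0.913],0.6],[[-142,-192,40],[0,0,0.913],0.6],[[-142,-192,40],[0,0,0.913],0.6],[[-142,-192,40],[0,0,0.913],0.6],[[-142,-192,40],[0,0,0.913],0.6],[[-142,-192,40],[0,0,0.913],0.6]]'
python3 - <<'E'
from h import *
s,im,d,T,K=wrist("w9")
R=Rn.from_quat(s["ee_rot"]).as_matrix(); print(s["position"].round(1), np.degrees(np.arctan2(R[1,0],R[0,0])))
P=wcloud(d,T,K)
m=(P[...,2]>79)&(P[...,2]<88)&(abs(P[...,0]-442)<45)&(abs(P[...,1]+64)<45); m[:, :200]=0; m=m&(np.arange(400)[:,None]<330)
m=cv2.morphologyEx(m.astype(np.uint8),cv2.MORPH_OPEN,np.ones((3,3)))>0
q=P[m]; print(m.sum(),cv2.minAreaRect(q[:,:2].astype(np.float32)),q[:,2].mean())
v,u=np.nonzero(m); print(u.min(),u.max(),v.min(),v.max())
r=cv2.minAreaRect(np.stack([u,v],1).astype(np.float32)); pts=cv2.boxPoints(r)
w=np.array([wz(T,K,*p,82)[:2] for p in pts],np.float32); print(cv2.minAreaRect(w))
E
```

```text
clock: 12.98
position: [440.9, -64.3, 182.6]
ee_rot: [-0.344, 0.619, -0.618, 0.342]
contact_force: [0.3, 0.4, -0.4]
gripper_width: 68.7
[440.9 -64.3 182.6] -121.96065210243195
1732 ((443.1459655761719, -64.10974884033203), (49.68315887451172, 30.361011505126953), 59.199485778808594) 84.07171327757185
290 344 178 210
((443.5516052246094, -64.26908874511719), (50.41865539550781, 30.390859603881836), 58.08843231201172)
```

View pics/w9.png

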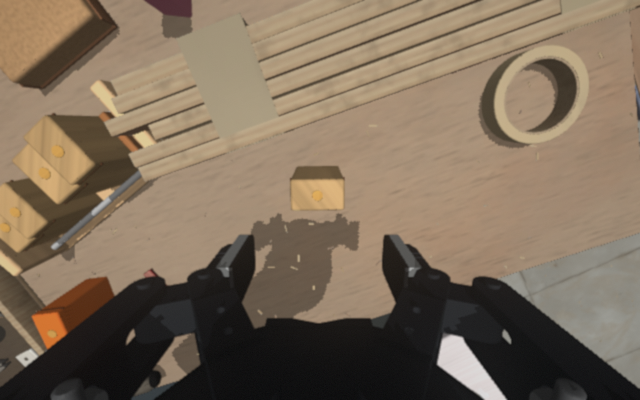

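```bash
python3 -m creep '[[[2,0,-40],[0,0,0],0.6],[[2,0,-80],[0,0,0],0.6],[[2,0,-115],[0,0,0],0.6],[[2,0,-136],[0,0,0],0.6],[[2,0,-136],[0,0,0],0.6],[[2,0,-136],[0,0,0],0.1],[[2,0,-135],[0,0,0],-0.1],[[2,0,-134],[0,0,0],-0.4],[[2,0,-133.5],[0,0,0],-0.4],[[2,0,-133.5],[0,0,0],-0.4],[[2,0,-133.5],[0,0,0],-0.4]]'; python3 -m creep '[[[0,0,0],[0,0,0],-0.4]]'|grep -E "pos|for"
```

```text
clock: 13.95
position: [443.6, -64.3, 50.8]
ee_rot: [0.343, -0.618, 0.618, -0.344]
contact_force: [0.1, -0.2, -1.6]
gripper_width: 49.1
position: [443.3, -64.4, 50.5]
contact_force: [-0.6, 0.6, -1.2]
```

```bash
python3 -m creep '[[[0,0,35],[0,0,0],-0.4],[[0,0,75],[0,0,0],-0.4],[[0,0,115],[0,0,0],-0.4],[[0,0,135],[0,0,-0.1],-0.4],[[138,215.5,135],[0,0,-0.912],-0.4],[[138,215.5,135],[0,0,-0.912],-0.4],[[138,215.5,135],[0,0,-0.912],-0.4],[[138,215.5,135],[0,0,-0.912],-0.4],[[138,215.5,135],[0,0,-0.912],-0.4],[[138,215.5,135],[0,0,-0.912],-0.4],[[138,215.5,135],[0,0,-0.912],-0.4],[[138,215.5,135],[0,0,-0.912],-0.4]]'; python3 -m creep '[[[0,0,0],[0,0,-0.12],-0.4],[[0,0,0],[0,0,0],-0.4],[[0,0,0],[0,0,0],-0.4]]'
python3 - <<'E'
from h import *
s,im,d,T,K=wrist("w10"); a=.101;e=np.array([np.cos(a),np.sin(a)]); r=np.array([-np.sin(a),np.cos(a)])
R=Rn.from_quat(s["ee_rot"]).as_matrix(); p=s["position"];print(p.round(1),R.round(3).tolist(), np.degrees(np.arctan2(R[1,0],R[0,0])),"UV",(p[:2]@e).round(1),(p[:2]@r).round(1))
im,d=arm.get_image("scene"); cv2.imwrite("pics/s10.png",im[:,:,::-1])
E
```

```text
clock: 15.03
position: [582.1, 153.7, 183.8]
ee_rot: [0.037, -0.706, 0.706, -0.036]
contact_force: [-0.2, -0.4, -1.6]
gripper_width: 49.0
clock: 15.28
position: [580.3, 150.2, 184.7]
ee_rot: [0.038, -0.706, 0.706, -0.037]
contact_force: [-0.8, 0.1, -0.9]
gripper_width: 49.5
[580.3 150.2 184.7] [[-0.994, -0.001, 0.105], [-0.105, -0.0, -0.994], [0.001, -1.0, 0.0]] -173.9863230866233 UV 592.5 91.0
```

View pics/w10.png

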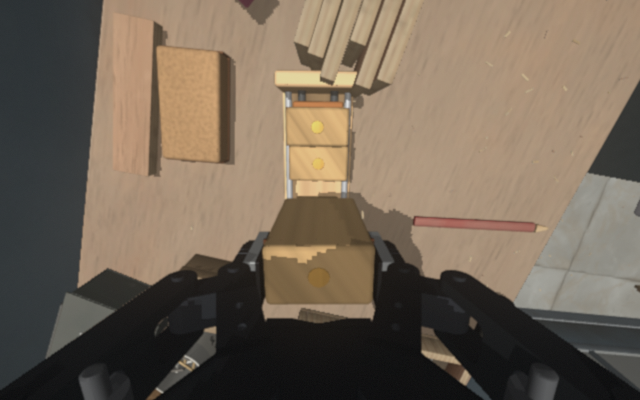

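View pics/s10.png

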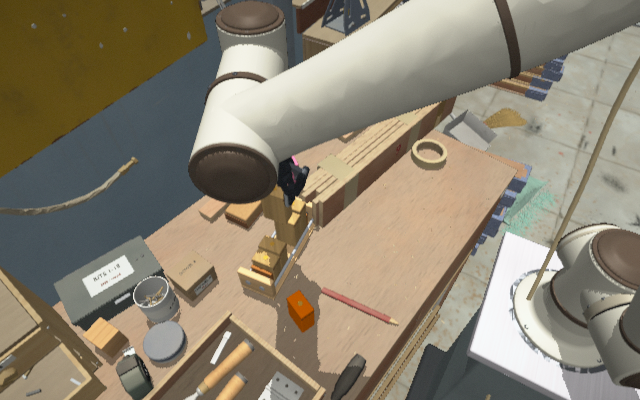

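```bash
python3 - <<'E'
from h import *
z=np.load("w10.npz"); im,d,T,K=[z[k] for k in ("im","d","T","K")]
a=.101;e=np.array([np.cos(a),np.sin(a)]); r=np.array([-np.sin(a),np.cos(a)])
P=wcloud(d,T,K);U=P[...,:2]@e; V=P[...,:2]@r;Z=P[...,2]
for c in (295,318,340): print([(v,V[v,c].round(1),Z[v,c].round(1)) for v in list(range(170,245,3))+list(range(245,305,12))])
for v in (215,225,235,260,290): 
    s=[c for c in range(250,390) if abs(V[v,c]-V[v,318])<6 and Z[v,c]>120]; print(v,s[0],s[-1],U[v,s[0]].round(1),U[v,s[-1]].round(1))
f=(Z>140)&(Z<205)&(V>65)&(V<85)&(abs(U-593)<20); q=P[f]; print("face fit V(U,Z):",np.linalg.lstsq(np.c_[U[f]-593,Z[f]-170,np.ones(f.sum())],V[f],rcond=None)[0],f.sum())
for n in ("w8",):
    z=np.load(n+".npz"); d,T,K=z["d"],z["T"],z["K"];P=wcloud(d,T,K);U=P[...,:2]@e; V=P[...,:2]@r;Z=P[...,2]
    f=(Z>94)&(Z<101)&(V>44)&(V<90)&(abs(U-593)<40); print("90 top",np.percentile(V[f],[1,99]),np.percentile(U[f],[1,99]))
    f=(Z>25)&(Z<78)&(V>104)&(V<114)&(abs(U-593)<20); print("74 face",np.linalg.lstsq(np.c_[U[f]-593,Z[f]-45,np.ones(f.sum())],V[f],rcond=None)[0])
    f=(Z>80)&(Z<85.5)&(V>104)&(V<145)&(abs(U-593)<40); print("74 top U",np.percentile(U[f],[1,99]))
    print([(v,V[v,318].round(1),Z[v,318].round(1)) for v in range(216,224)])
E
```

```text
[(170, np.float64(64.0), np.float64(98.9)), (173, np.float64(66.8), np.float64(97.8)), (176, np.float64(69.2), np.float64(98.5)), (179, np.float64(72.0), np.float64(97.8)), (182, np.float64(93.8), np.float64(7.9)), (185, np.float64(97.4), np.float64(7.9)), (188, np.float64(101.5), np.float64(6.2)), (191, np.float64(104.5), np.float64(9.2)), (194, np.float64(108.4), np.float64(8.4)), (197, np.float64(112.3), np.float64(7.5)), (200, np.float64(77.2), np.float64(145.3)), (203, np.float64(77.5), np.float64(151.8)), (206, np.float64(76.9), np.float64(160.6)), (209, np.float64(76.9), np.float64(167.0)), (212, np.float64(76.9), np.float64(172.7)), (215, np.float64(77.0), np.float64(178.1)), (218, np.float64(77.0), np.float64(183.3)), (221, np.float64(76.9), np.float64(188.5)), (224, np.float64(77.3), np.float64(191.9)), (227, np.float64(76.5), np.float64(198.3)), (230, np.float64(76.5), np.float64(202.4)), (233, np.float64(77.1), np.float64(204.8)), (236, np.float64(76.9), np.float64(208.9)), (239, np.float64(76.6), np.float64(212.9)), (242, np.float64(76.5), np.float64(216.5)), (245, np.fl
[... 2822 characters left out ...]
20.4))]
215 278 360 616.2 568.4
225 273 364 616.5 568.7
235 258 379 623.2 561.6
260 250 389 621.3 563.4
290 258 379 618.0 566.8
face fit V(U,Z): [ 1.24979669e-02 -1.59209238e-03  7.67741644e+01] 2419
90 top [45.2778473  72.74376493] [568.49108309 617.12390519]
74 face [-7.76879420e-03 -1.75303936e-03  1.09832432e+02]
74 top U [569.73532821 617.85258873]
[(216, np.float64(69.9), np.float64(97.5)), (217, np.float64(70.4), np.float64(98.2)), (218, np.float64(71.4), np.float64(97.7)), (219, np.float64(72.2), np.float64(97.4)), (220, np.float64(105.3), np.float64(8.9)), (221, np.float64(106.7), np.float64(8.0)), (222, np.float64(108.0), np.float64(7.8)), (223, np.float64(109.3), np.float64(7.3))]
```

```bash
python3 -m creep '[[[1,-0.2,-10],[0,0,-0.008],-0.4],[[1,-0.2,-24],[0,0,-0.008],-0.4],[[1,-0.2,-30],[0,0,-0.008],-0.4],[[1,-0.2,-35],[0,0,-0.008],-0.4],[[1,-0.2,-35],[0,0,-0.008],-0.4]]'; python3 - <<'E'
from h import *
s,im,d,T,K=wrist("w11"); a=.101;e=np.array([np.cos(a),np.sin(a)]); r=np.array([-np.sin(a),np.cos(a)])
P=wcloud(d,T,K);U=P[...,:2]@e; V=P[...,:2]@r;Z=P[...,2]
p=s["position"];print(p.round(1),"UV",(p[:2]@e).round(1),(p[:2]@r).round(1))
print([(v,V[v,318].round(1),Z[v,318].round(1)) for v in range(185,215,1)])
im,d=arm.get_image("scene"); cv2.imwrite("pics/s11c.png",cv2.resize(im[180:300,220:340,::-1],None,fx=5,fy=5,interpolation=cv2.INTER_CUBIC))
E
```

```text
clock: 15.8
position: [581.4, 150.4, 148.4]
ee_rot: [0.034, -0.706, 0.707, -0.032]
contact_force: [-0.3, -0.3, -0.9]
gripper_width: 49.5
[581.4 150.4 148.4] UV 593.6 91.0
[(185, np.float64(68.9), np.float64(98.1)), (186, np.float64(69.9), np.float64(97.3)), (187, np.float64(70.3), np.float64(98.6)), (188, np.float64(71.0), np.float64(98.8)), (189, np.float64(72.1), np.float64(97.3)), (190, np.float64(72.9), np.float64(97.0)), (191, np.float64(95.5), np.float64(8.6)), (192, np.float64(96.7), np.float64(7.8)), (193, np.float64(97.6), np.float64(8.9)), (194, np.float64(99.1), np.float64(7.4)), (195, np.float64(99.8), np.float64(8.9)), (196, np.float64(101.2), np.float64(7.5)), (197, np.float64(101.9), np.float64(9.0)), (198, np.float64(76.7), np.float64(105.3)), (199, np.float64(76.9), np.float64(107.3)), (200, np.float64(76.6), np.float64(110.9)), (201, np.float64(76.5), np.float64(113.7)), (202, np.float64(76.6), np.float64(115.8)), (203, np.float64(77.0), np.float64(117.0)), (204, np.float64(76.8), np.float64(119.9)), (205, np.float64(76.5), np.float64(123.1)), (206, np.float64(76.6), np.float64(125.0)), (207, np.float64(76.6), np.float64(127.3)), (208, np.float64(76.4), np.float64(129.8)), (209, np.float64(76.8), np.float64(130.8)), (210, np.float64(76.5), np.float64(133.6)), (211, np.float64(76.7), np.float64(135.2)), (212, np.float64(77.1), np.float64(135.9)), (213, np.float64(76.6), np.float64(139.3)), (214, np.float64(76.9), np.float64(140.3))]
```

View pics/w11.png

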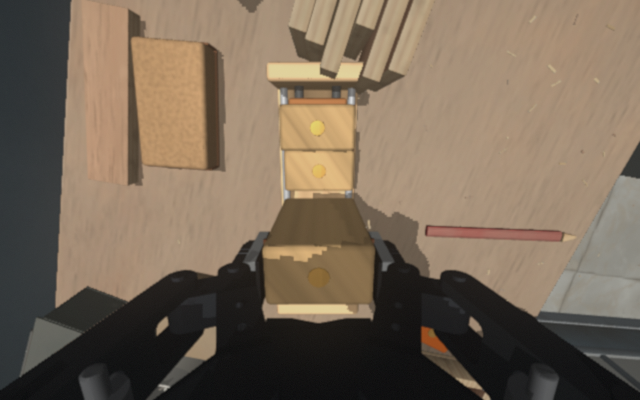

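View pics/s11c.png

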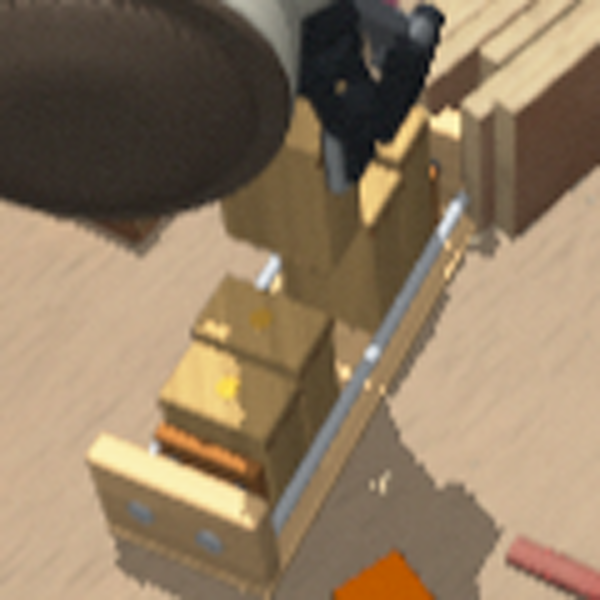

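```bash
python3 -m creep '[[[0,0,-10],[0,0,0.003],-0.4],[[0,0,-20],[0,0,0.003],-0.4],[[0,0,-30],[0,0,0.003],-0.4],[[0,0,-35],[0,0,0.003],-0.4]]';python3 -m creep '[[[0,0,-8],[0,0,0],-0.4],[[0,0,-16],[0,0,0],-0.4],[[0,0,-24],[0,0,0],-0.4]]';python3 -m creep '[[[0,0,-8],[0,0,0],-0.4],[[0,0,-14],[0,0,0],-0.4],[[0,0,-18],[0,0,0],-0.4]]'
```

```text
clock: 16.23
position: [581.0, 150.5, 112.7]
ee_rot: [0.035, -0.706, 0.707, -0.033]
contact_force: [0.1, -1.4, -1.6]
gripper_width: 48.9
clock: 16.48
position: [582.2, 150.9, 90.1]
ee_rot: [0.034, -0.706, 0.706, -0.034]
contact_force: [0.9, -0.5, -1.3]
gripper_width: 49.2
clock: 16.73
position: [581.8, 150.7, 71.8]
ee_rot: [0.035, -0.706, 0.706, -0.034]
contact_force: [0.3, -0.4, -0.3]
gripper_width: 49.4
```

```bash
python3 -m creep '[[[0,0,-5],[0,0,0],-0.4],[[0,0,-10],[0,0,0],-0.4],[[0,0,-12],[0,0,0],-0.4],[[0,0,-12],[0,0,0],-0.4]]';for k in 1 2 3 4; do python3 -m creep '[[[0,0,-1],[0,0,0],-0.4],[[0,0,-1],[0,0,0],-0.4]]' | grep -E "pos|for"; done
```

```text
clock: 17.07
position: [581.9, 150.8, 60.4]
ee_rot: [0.035, -0.706, 0.706, -0.034]
contact_force: [0.2, 0.3, -1.4]
gripper_width: 49.0
position: [582.3, 151.0, 60.1]
contact_force: [-0.6, 0.2, -0.8]
position: [582.2, 151.0, 59.1]
contact_force: [-0.6, -0.1, -1.5]
position: [582.1, 150.9, 57.9]
contact_force: [-0.3, 0.2, -1.3]
position: [582.1, 150.9, 56.8]
contact_force: [-0.0, 0.3, -1.9]
```

```bash
for k in 1 2 3; do python3 -m creep '[[[0,0,-0.5],[0,0,0],-0.4],[[0,0,-0.5],[0,0,0],-0.4]]' | grep -E "pos|for"; done
```

```text
position: [582.1, 150.9, 56.3]
contact_force: [0.2, -0.6, -0.8]
position: [582.1, 150.9, 55.9]
contact_force: [0.4, 0.1, -1.9]
position: [582.1, 150.9, 55.3]
contact_force: [-0.7, -0.6, -1.3]
```

```bash
for k in 1 2 3; do python3 -m creep '[[[0,0,-0.5],[0,0,0],-0.4],[[0,0,-0.5],[0,0,0],-0.4]]' | grep -E "pos|for"; done
```

```text
position: [582.1, 150.9, 54.8]
contact_force: [-0.0, -0.1, -1.1]
position: [582.2, 150.9, 54.7]
contact_force: [-0.9, -0.2, 0.7]
position: [582.2, 150.9, 54.6]
contact_force: [-2.6, 0.1, 3.9]
```

```bash
python3 -m creep '[[[0,0,0.4],[0,0,0],-0.4],[[0,0,0.4],[0,0,0],-0.1],[[0,0,0.4],[0,0,0],0.2],[[0,0,0.4],[0,0,0],0.6],[[0,0,0.4],[0,0,0],0.6],[[0,0,20],[0,0,0],0.6],[[0,0,60],[0,0,0],0.6],[[0,0,90],[0,0,0],0.6],[[0,-20,120],[0,0,0],0.6],[[0,-30,130],[0,0,0],0.6],[[0,-30,130],[0,0,0],0.6]]'
python3 - <<'E'
from h import *
s,im,d,T,K=wrist("w12"); a=.101;e=np.array([np.cos(a),np.sin(a)]); r=np.array([-np.sin(a),np.cos(a)])
P=wcloud(d,T,K);U=P[...,:2]@e; V=P[...,:2]@r;Z=P[...,2]
print([(v,V[v,318].round(1),Z[v,318].round(1)) for v in range(110,270,2)])
im,d=arm.get_image("scene"); cv2.imwrite("pics/s12c.png",cv2.resize(im[180:300,220:340,::-1],None,fx=5,fy=5,interpolation=cv2.INTER_CUBIC))
E
```

```text
clock: 19.65
position: [583.8, 120.1, 187.6]
ee_rot: [-0.031, 0.707, -0.706, 0.036]
contact_force: [0.2, 0.7, -1.3]
gripper_width: 68.1
[(110, np.float64(-15.8), np.float64(68.4)), (112, np.float64(-14.1), np.float64(68.2)), (114, np.float64(-12.3), np.float64(68.7)), (116, np.float64(-10.6), np.float64(68.1)), (118, np.float64(-8.8), np.float64(67.1)), (120, np.float64(-7.1), np.float64(68.0)), (122, np.float64(-5.3), np.float64(65.8)), (124, np.float64(-3.0), np.float64(8.2)), (126, np.float64(-0.8), np.float64(7.5)), (128, np.float64(1.3), np.float64(8.8)), (130, np.float64(3.6), np.float64(7.0)), (132, np.float64(5.8), np.float64(7.9)), (134, np.float64(6.2), np.float64(53.2)), (136, np.float64(7.9), np.float64(56.3)), (138, np.float64(9.9), np.float64(54.9)), (140, np.float64(11.8), np.float64(56.0)), (142, np.float64(13.8), np.float64(55.0)), (144, np.float64(13.7), np.float64(82.3)), (146, np.float64(13.6), np.float64(104.0)), (148, np.float64(15.1), np.float64(105.7)), (150, np.float64(16.6), np.float64(106.2)), (152, np.float64(18.2), np.float64(106.3)), (154, np.float64(19.
[... 1804 characters left out ...]
8, np.float64(100.6), np.float64(90.8)), (240, np.float64(103.0), np.float64(90.0)), (242, np.float64(105.1), np.float64(89.9)), (244, np.float64(110.9), np.float64(81.9)), (246, np.float64(113.0), np.float64(82.0)), (248, np.float64(115.1), np.float64(82.1)), (250, np.float64(117.6), np.float64(81.3)), (252, np.float64(120.0), np.float64(80.9)), (254, np.float64(121.7), np.float64(81.8)), (256, np.float64(123.5), np.float64(82.7)), (258, np.float64(125.8), np.float64(82.5)), (260, np.float64(127.1), np.float64(84.2)), (262, np.float64(130.2), np.float64(82.5)), (264, np.float64(132.5), np.float64(82.4)), (266, np.float64(135.0), np.float64(81.9)), (268, np.float64(137.8), np.float64(80.9))]
```

View pics/w12.png

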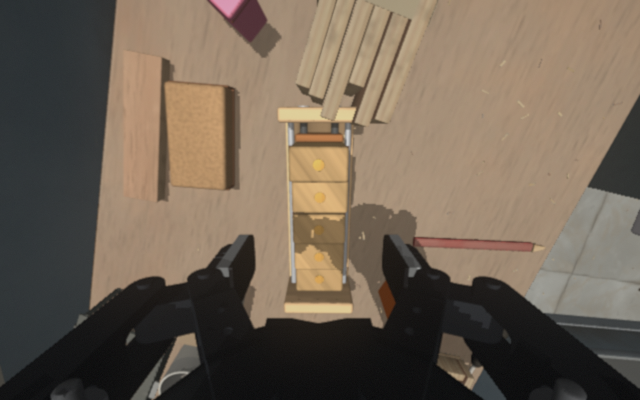

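View pics/s12c.png

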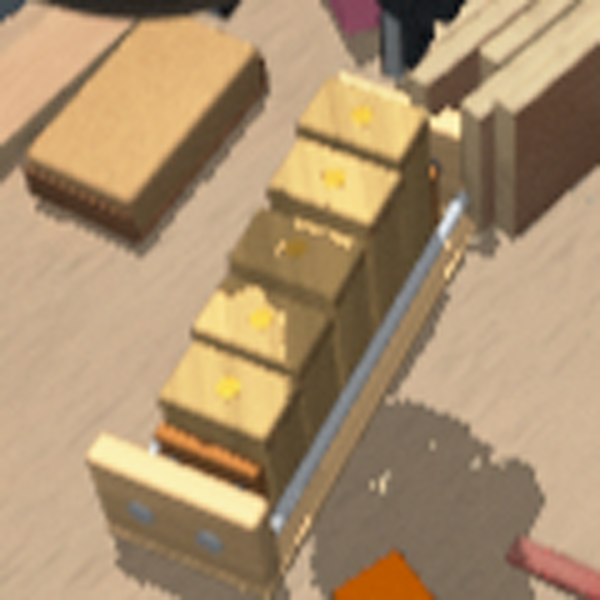

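```bash
python3 -c "
from bench import arm
print(arm.job_done(), arm.read_state()['clock'])"
```

```text
the job is handed in; nothing more can be done
the job is handed in; nothing more can be done
```

The job is done and handed in, with the last reading before that at 19.65 s on the robot's clock. All five blocks stand upright in the rack in order of height.

- **Parting the row:** I dragged the 74 mm block, with the 66 mm one ahead of it, to the +y plate. Then I dragged the 90 mm block, with the 98 mm one, to the -y plate. The wrist force stayed at about 3 N on the first push and 4–5 N on the second, and I backed off 1–1.5 mm before letting go each time.
- **Placing the loose block:** I gripped it across its 50 mm side, turned it to the row's angle and lowered it down the middle of the opening, with about 3 mm free on each side. There was no extra force until it touched the floor at about 4 N, and then I released it.
- **Last checks:** Block tops measured 106.4, 98.5, 90.5, 82 and 74 mm by the wrist camera, which reads about 2 mm high. That fits the true heights of 104, 96, 88, 80 and 72 mm. The last pictures show the row upright and the gripper clear of it. I never moved near the pencil or the tape roll.
- **Small disagreements:**
  - The opening measured about 36 mm where 34 mm was expected, either camera error or plates not fully sprung back.
  - The loose block touched the floor about 2 mm lower than I worked out, probably because closing the gripper had lifted it slightly at pick-up.
  - The 90 mm block was probably lifted about 1 mm off the floor at the start of its drag. I lowered it again before the final push.

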